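# Prop open the lid of the cheese display case on its stay

### The job

Open the display case for the customers: swing its clear lid up by the black tab until it leans back past upright by itself, flip the steel stay inside the case up until it stops, just past upright, then lower the lid gently, without letting it drop, so that it rests on the stay's yellow ball, and let go. Leave the cheeses, the mustard jar and the spatula where they are.

Things in the scene. Friction and masses are not known exactly. Their poses are not given: they have to be found in the camera images.
- case: Red open-topped plastic case fixed to the table, 260 mm (its x) by 180 (its y) by 100 high, walls and floor 6 thick. Origin: centre of its underside, on the table; z up. The lid's hinge runs along its +y top edge; the tab is on its -y side; the stay's pivot is near its +x end wall. It is turned up to 0.4 rad from the world axes.
- lid (a joint): Angle of the lid in rad: 0 shut (level), grows as the tab side swings up; pi/2 is upright, 1.83 the end stop, where the lid leans back and stays by its own weight. Below upright it falls shut unless held or propped (about 0.4 kg, almost free hinge). Resting on the raised stay it reads about 1.08.
- lid_hinge (a point): Middle of the lid's hinge line, on the case's +y top edge at height 100 mm; the line runs along the case's x axis. The underside of the shut lid lies at this height.
- lid_tab (a point): Point in the lid's black tab, turning with the lid. Lid: clear panel 260 mm (along the hinge) by 180, 6 thick, white frame 8 thick. The tab stands out 50 mm beyond the middle of its free edge, 50 wide (along the hinge), 10 thick. The point is 208 mm from the hinge line, 28 beyond the panel, 5 above the underside. Pinched across its 50 mm width, the tab turns between the pads as the lid swings.
- stay (a joint): Angle of the stay in rad: 0 lying level in the case (pointing to the case's -x), pi/2 upright, 1.745 its end stop, leaning 10 degrees towards the case's +x, where it stays by its own weight. Light (about 60 g) with slight hinge friction; below upright it falls back.
- stay_pivot (a point): Pivot of the stay, in the case frame at x 85 mm, y 15 mm, 88 mm above the table (75 mm in plan from the hinge line). The pivot axis is the case's y axis; dark steel brackets beside it reach 6 mm from it towards the ball.
- stay_ball (a point): Centre of the yellow ball (18 mm diameter) at the free end of the stay, 135 mm from the pivot; turns with the stay. The rest of the stay is a straight steel rod of 12 mm diameter. Lying down, its underside is 82 mm above the table; below it, down to the cheese tops at 38 mm, is free room for a fingertip.
- cheese_left_mid (a point): Centre of a loose yellow cheese, disc of 60 mm diameter and 32 mm height, on the floor of the case near its -x, -y or +x, -y corner. To be left alone.
- cheese_right_mid (a point): Centre of a loose pale cheese, disc of 60 mm diameter and 32 mm height, in the other of these two corners. To be left alone.
- big_cheese_mid (a point): Centre of a brown cheese wheel, 110 mm diameter, 60 mm high, loose on the table beyond the case's hinge side. To be left alone.
- mustard_mid (a point): Centre of an amber mustard jar, 68 mm diameter, 100 mm high, loose on the table on the tab side of the case, near its +x end. To be left alone.
- spatula_grip (a point): Point on the handle of a spatula lying on the table on the tab side, loose. To be left alone.

How it is judged:
By the outcome, as a careful person would: the job done as asked, in the order asked, and still so for the second after the job is handed in, with the robot touching nothing.
It also fails if it takes over 72 s, if anything falls off the work surface, if the arm or the gripper's body presses on something with over 40 N, if the wrist force passes 120 N, or if a joint passes its speed limit or range.

### The arm

A 6-joint arm with a two-finger parallel gripper is mounted at the origin on the work surface. World frame = base frame: x ahead of the robot, y to its left, z up, the work surface at z = 0. Lengths are in m, angles in rad, forces in N, time in s.
With the tool pointing down it reaches from about 0.425 to 1.125 m from the base axis. Payload 14.9 kg.
Tool frame: the origin (TCP) lies on the centre line of the jaws, within the pads' length; the fingertips stand 25 mm ahead of it and the grasp point (between the pads) lies 6 mm ahead of it; x points along the fingers, z is the direction in which the jaws open and shut, and the axes are right-handed (so a half turn about x gives the same grasp; the last joint's range is limited). The gripper opens to 91 mm and grips with 3 to 60 N. Pads are 32 mm wide; open, the fingers measure 118 mm over their backs; the gripper's body (76 mm by 178 mm) begins 60 mm behind the grasp point.
Start: joints at [-1.265, 0.379, 1.734, -0, 1.028, -0.033], TCP at [0.233, -0.66, 0.239] pointing down, gripper open.
Joint ranges: [-2.77, 2.77], [-0.74, 2.19], [0, 2.66], [-1.06, 4.2], [0.31, 2.87], [-3.08, 3.08]. Speed limits (rad/s): [1.89, 1.89, 2.39, 3.14, 3.14, 3.14].

### API

Orientations are given as a unit quaternion [x, y, z, w].
In Python, from rig import r, get_image gives the robot as it stands. The module is installed in compiled form; this text tells all that it offers.
- The arm moves only by the tool step_arm, never from a script. Its argument "plan" is a list of rows, each an object of numbers: "claw": the closure, from 0 (fully open) to 1 (shut); "x", "y", "z": the shift along the tool's x, y, z in mm; "ax", "ay", "az": the turn, a rotation vector about the tool's x, y, z in degrees. In form: [{"claw": .., "x": .., "y": .., "z": .., "ax": .., "ay": .., "az": ..}, ...]. A call has 1 to 20 rows; each row shifts and turns the pose as measured when the row begins, along the tool's axes as they then stand; what a row does not reach is not made up. A row lasts 1/8 s, in which the tool goes at most 62.5 mm and 10.7 degrees, less where a joint would pass 70% of its speed; a pose out of reach is approached as far as the arm can. A call with a gripper value outside its range is refused whole. The fingers move at their own pace and stop on an object; the grip force is fixed at half the most. Time passes only in rows, so rows that do not move let the fingers close. It gives the time, the measured TCP pose, the force and the opening at its end, in the units of the state.
- r.observe(): the state, without advancing time (a new reading comes with each control period).
- get_image(name): name is "scene" or "side" or "wrist"; returns a dict with "img" (384x512x3 uint8, blue, green, red), "depth" (384x512 float32, m along the optical axis (not along the pixel's ray), 0 where there is no reading), "fovy" (degrees; the focal length in pixels is half the picture's height over the tangent of half this angle, whatever the lens; pixels are square), "cx", "cy" (the principal point, pixels), "camera_from_world" (4x4, takes a point from world to camera coordinates). Camera axes: x right, y down, z forward; pixel columns grow to the right and rows downward; lengths in m; the calibration is good to about 2 mm. A picture is of the moment at which its call begins.
- r.job_done(): hands the job in, once; it reports no verdict.
The state is a dict: "time": time; "joints": joint angles; "qd": joint speeds; "tau": joint torques, N m; "position": TCP position; "tcp_rot": TCP orientation; "contact_force": force on the tool from outside, world axes, zero at the start; "ft_torque": the same for the moment, N m; "width": opening from 0.0 (shut) to 1.0 (fully open).
Only numpy, scipy, OpenCV 4.12 (cv2) and the standard library are available. Lean on these libraries where they do the work, as an engineer would, in place of code of your own. Each camera call takes 0.05 s, during which the arm holds its last target. There are 200 camera calls.

## Working session

There is one attempt and no reset: what is moved stays moved. The work goes in short steps, Python scripts to look and compute and a tool call to move; the robot and the scene stay as the last step left them, time stands still between calls to the robot, and variables do not carry over. Pictures are saved under pics/ and viewed, about 8 in all and at most 12, crops included, and the job is handed in when it is done.

Besides the shell and the picture viewer there is one more tool, called after ">>>" as name(argument=value, ...) on one line, values as JSON. step_arm: Moves the arm, as the interface text tells. Its arguments: {"type":"object","properties":{"plan":{"type":"array"}},"required":["plan"]}

```bash
mkdir -p pics; cat > h.py <<'E'
import numpy as np, cv2
from scipy.spatial.transform import Rotation as R
from rig import r, get_image
def K(d):
    f=d["img"].shape[0]/2/np.tan(np.radians(d["fovy"])/2); return f,d["cx"],d["cy"]
def cloud(d):
    f,cx,cy=K(d); Z=d["depth"]; v,u=np.mgrid[:Z.shape[0],:Z.shape[1]]
    P=np.stack([(u-cx)*Z/f,(v-cy)*Z/f,Z],-1); T=np.linalg.inv(d["camera_from_world"])
    return P@T[:3,:3].T+T[:3,3]
def ray(d,u,v):
    f,cx,cy=K(d); T=np.linalg.inv(d["camera_from_world"])
    return T[:3,3],T[:3,:3]@np.array([(u-cx)/f,(v-cy)/f,1])
def onz(d,u,v,z):
    o,k=ray(d,u,v); return o+k*(z-o[2])/k[2]
def proj(d,p):
    f,cx,cy=K(d); c=d["camera_from_world"]@np.append(p,1); return f*c[0]/c[2]+cx,f*c[1]/c[2]+cy
E
python3 - <<'E'
from h import *
print(r.observe())
a=get_image("scene");b=get_image("side")
for n,d in (("scene",a),("side",b)):
    print(n,d["fovy"],np.linalg.inv(d["camera_from_world"]).round(3).tolist())
    cv2.imwrite(f"pics/{n}0.png",d["img"])
E
```

```text
{'time': 0.0, 'joints': array([-1.26531777e+00,  3.79405517e-01,  1.73481322e+00, -1.80673950e-05,
        1.02852231e+00, -3.33115454e-02]), 'qd': array([ 1.90058278e-04, -2.39325647e-04, -1.27562232e-03,  5.50022002e-05,
       -5.69194992e-05,  2.59726442e-04]), 'tau': array([ 4.48326304e-03, -7.63708019e+01, -4.34377921e+01,  6.51612785e-02,
        4.22466954e-02, -1.01298717e-04]), 'position': array([ 0.23250691, -0.65983905,  0.23827431]), 'tcp_rot': array([ 0.4087888 ,  0.57746502, -0.40830652,  0.57681162]), 'contact_force': array([ 0.73047143,  0.00587195, -0.16261478]), 'ft_torque': array([-0.02437111,  0.00723511,  0.02352291]), 'width': 1.0019029706869123}
scene 53.013025130905895 [[0.815, 0.455, -0.358, 0.915], [0.579, -0.628, 0.52, -0.551], [0.011, -0.631, -0.776, 0.876], [0.0, 0.0, 0.0, 1.0]]
side 54.06380667633281 [[-0.958, -0.218, 0.186, 0.352], [-0.286, 0.679, -0.676, 0.673], [0.021, -0.701, -0.713, 0.804], [0.0, 0.0, 0.0, 1.0]]
```

View pics/scene0.png

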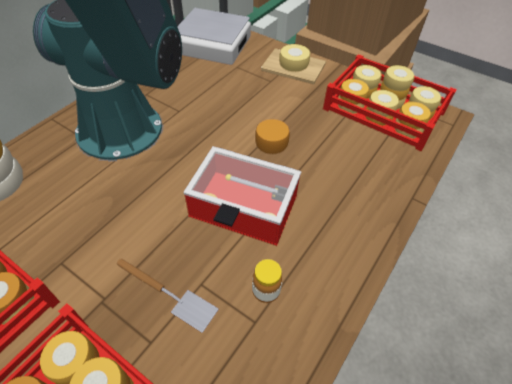

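View pics/side0.png

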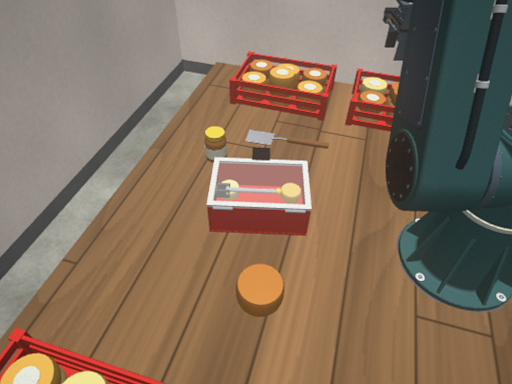

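Scene: case in the centre (white lid frame corners around (213,150), (300,172), (278,222), (188,192)), tab at (227,214), ball end of the stay (228,177), pivot (279,192), jar (267,280), spatula (120,262)-(215,310), wheel (272,136). The side view agrees: tab (261,153), wheel (260,288).

```bash
cat > m.py <<'E'
from h import *
for n in ("scene","side"):
    d=get_image(n); P=cloud(d); hsv=cv2.cvtColor(d["img"],cv2.COLOR_BGR2HSV); H,S,V=cv2.split(hsv)
    roi=np.zeros(H.shape,bool)
    if n=="scene": roi[140:250,175:310]=1
    else: roi[140:240,200:320]=1
    m=(S<50)&(V>150)&roi
    m&=(P[...,2]>0.09)&(P[...,2]<0.125)
    num,l,st,_=cv2.connectedComponentsWithStats(m.astype(np.uint8)); k=1+np.argmax(st[1:,4]); m=l==k
    v,u=np.nonzero(m); w=np.array([onz(d,a,b,.108) for a,b in zip(u,v)])
    rc=cv2.minAreaRect((w[:,:2]*1000).astype(np.float32)); print(n,m.sum(),rc, "depth z",np.median(P[m][:,2]))
    t=(V<60)&roi&(P[...,2]>0.09)&(P[...,2]<.13); v,u=np.nonzero(t)
    w=np.array([onz(d,a,b,.108) for a,b in zip(u,v)]); print(" tab",t.sum(),cv2.minAreaRect((w[:,:2]*1000).astype(np.float32)),P[t].mean(0))
    for nm,lo,hi,zr in (("jar",(18,120,120),(32,255,255),(.08,.13)),("wheel",(5,120,80),(17,255,255),(.05,.07))):
        mm=cv2.inRange(hsv,lo,hi)>0
        q=P[mm]; q=q[(q[:,2]>zr[0])&(q[:,2]<zr[1])&(q[:,0]>.3)&(q[:,0]<1.1)&(abs(q[:,1])<.5)]
        if len(q): print(" ",nm,len(q),np.median(q,0).round(3),q.min(0).round(3),q.max(0).round(3))
E
python3 m.py
```

```text
scene 1919 ((526.75927734375, -18.5491943359375), (261.31732177734375, 183.03868103027344), 14.366095542907715) depth z 0.10715899018343722
 tab 346 ((555.4114379882812, -128.7944793701172), (47.55491256713867, 53.231719970703125), 14.286860466003418) [ 0.55674404 -0.1303649   0.10977379]
  jar 572 [ 0.722 -0.197  0.1  ] [ 0.691 -0.223  0.081] [ 0.751 -0.164  0.105]
  wheel 204 [0.489 0.198 0.058] [ 0.399 -0.227  0.05 ] [0.86 0.5  0.07]
side 1534 ((526.7183837890625, -11.0477294921875), (259.3631896972656, 190.1866912841797), 14.4773530960083) depth z 0.10681272671739489Traceback (most recent call last):
  File "m.py", line 13, in <module>
    w=np.array([onz(d,a,b,.108) for a,b in zip(u,v)]); print(" tab",t.sum(),cv2.minAreaRect((w[:,:2]*1000).astype(np.float32)),P[t].mean(0))
                                                                                             ~^^^^^^
IndexError: too many indices for array: array is 1-dimensional, but 2 were indexed
```

```bash
cat >> h.py <<'E'
C=np.array([.527,-.0175,0]); A=np.radians(14.4)
RC=R.from_euler('z',A).as_matrix()
def cw(p): return C+RC@(np.array(p)/1000)
def lidpt(th,s=208,n=5,x=0): # case mm
    return np.array([x,90-s*np.cos(th)+n*np.sin(th),100+s*np.sin(th)+n*np.cos(th)])
def staypt(a,s=135): return np.array([85-s*np.cos(a),15,88+s*np.sin(a)])
def orient(tilt=0,sg=1):
    # tool x down, z = case +-x ; tilt deg about case x
    X=np.array([0,0,-1.]);Z=RC@np.array([sg,0,0]);Y=np.cross(Z,X)
    return R.from_matrix(np.stack([X,Y,Z],1))
def delta(gp,Rt):  # grasp point target world m, orientation -> shift in present tool frame mm, rotvec deg
    s=r.observe(); Rn=R.from_quat(s["tcp_rot"]); tcp=gp-.006*Rt.apply([1,0,0])
    return Rn.inv().apply(tcp-s["position"])*1000,(Rn.inv()*Rt).as_rotvec(degrees=True)
E
python3 - <<'E'
from h import *
for n in ("scene","side"):
    d=get_image(n); im=d["img"].copy()
    for p in (lidpt(0,230,10,25),lidpt(0,230,10,-25),staypt(0),staypt(0,6),lidpt(0,0,8,130),lidpt(0,0,8,-130),lidpt(0,180,8,130),lidpt(0,180,8,-130)):
        u=proj(d,cw(p)); cv2.circle(im,(round(u[0]*8),round(u[1]*8)),10,(255,0,0),-1,cv2.LINE_AA,3)
    u=proj(d,cw((0,0,100))); u=[int(t) for t in u]
    cv2.imwrite(f"pics/{n}1.png",cv2.resize(im[u[1]-60:u[1]+60,u[0]-80:u[0]+80],None,fx=5,fy=5,interpolation=cv2.INTER_CUBIC)[:,:800])
a=cv2.imread("pics/scene1.png");b=cv2.imread("pics/side1.png")
cv2.imwrite("pics/both1.png",cv2.resize(np.vstack([a,b]),(500,int(500*1.5*.5*2))[:2]) if 0 else cv2.resize(np.hstack([a,b]),(800,300)))
R0=R.from_quat(r.observe()["tcp_rot"]);print(R0.as_matrix().round(3))
for sg in (1,-1): print(delta(cw(lidpt(0,214,5))+[0,0,.06],orient(0,sg)))
E
```

```text
[[-0.     0.943  0.332]
 [ 0.     0.332 -0.943]
 [-1.     0.    -0.   ]]
(array([  67.856621  ,  480.37565009, -384.68784402]), array([-8.49886161e+01, -1.65849977e-02, -1.62969189e-02]))
(array([  67.856621  ,  480.37565009, -384.68784402]), array([ 9.50113816e+01, -1.66911489e-02,  1.69861964e-02]))
```

View pics/both1.png

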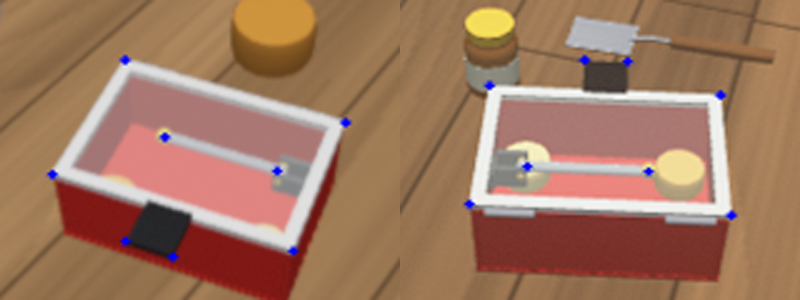

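The overlay dots land on the frame corners, tab, ball and pivot to within 2–3 mm in both views, so the case pose is good.

>>> step_arm(plan=[{"claw":0,"y":34,"z":-27,"x":2},{"claw":0,"y":34,"z":-27,"x":2},{"claw":0,"y":34,"z":-27,"x":2},{"claw":0,"y":34,"z":-27,"x":2},{"claw":0,"y":34,"z":-27,"x":2},{"claw":0,"y":34,"z":-27,"x":2},{"claw":0,"y":34,"z":-27,"x":2},{"claw":0,"y":34,"z":-27,"x":2},{"claw":0,"y":34,"z":-27,"x":2},{"claw":0,"y":34,"z":-27,"x":2},{"claw":0,"y":34,"z":-27,"x":2},{"claw":0,"y":34,"z":-27,"x":2},{"claw":0,"ax":-10.6},{"claw":0,"ax":-10.6},{"claw":0,"ax":-10.6},{"claw":0,"ax":-10.6},{"claw":0,"ax":-10.6},{"claw":0,"ax":-10.6},{"claw":0,"ax":-10.6},{"claw":0,"ax":-10.6}])

```text
$.plan[0]: bad value
```

```bash
python3 - <<'E'
from h import *
print(r.observe()["joints"].round(3),r.observe()["contact_force"].round(2)); print(delta(cw(lidpt(0,214,5)),orient()))
E
```

```text
[-1.265  0.379  1.734  0.     1.028 -0.033] [-0.34  0.06 -0.03]
(array([ 127.8566169 ,  480.37487465, -384.66567993]), array([-8.49886161e+01, -1.65849977e-02, -1.62969189e-02]))
```

>>> step_arm(plan=[{"claw":0,"x":2,"y":34,"z":-27,"ax":0,"ay":0,"az":0},{"claw":0,"x":2,"y":34,"z":-27,"ax":0,"ay":0,"az":0},{"claw":0,"x":2,"y":34,"z":-27,"ax":0,"ay":0,"az":0},{"claw":0,"x":2,"y":34,"z":-27,"ax":0,"ay":0,"az":0},{"claw":0,"x":2,"y":34,"z":-27,"ax":0,"ay":0,"az":0},{"claw":0,"x":2,"y":34,"z":-27,"ax":0,"ay":0,"az":0},{"claw":0,"x":2,"y":34,"z":-27,"ax":0,"ay":0,"az":0},{"claw":0,"x":2,"y":34,"z":-27,"ax":0,"ay":0,"az":0},{"claw":0,"x":2,"y":34,"z":-27,"ax":0,"ay":0,"az":0},{"claw":0,"x":2,"y":34,"z":-27,"ax":0,"ay":0,"az":0},{"claw":0,"x":2,"y":34,"z":-27,"ax":0,"ay":0,"az":0},{"claw":0,"x":2,"y":34,"z":-27,"ax":0,"ay":0,"az":0},{"claw":0,"x":0,"y":0,"z":0,"ax":-10.6,"ay":0,"az":0},{"claw":0,"x":0,"y":0,"z":0,"ax":-10.6,"ay":0,"az":0},{"claw":0,"x":0,"y":0,"z":0,"ax":-10.6,"ay":0,"az":0},{"claw":0,"x":0,"y":0,"z":0,"ax":-10.6,"ay":0,"az":0},{"claw":0,"x":0,"y":0,"z":0,"ax":-10.6,"ay":0,"az":0},{"claw":0,"x":0,"y":0,"z":0,"ax":-10.6,"ay":0,"az":0},{"claw":0,"x":0,"y":0,"z":0,"ax":-10.6,"ay":0,"az":0},{"claw":0,"x":0,"y":0,"z":0,"ax":-10.6,"ay":0,"az":0}])

```text
time: 2.8
position: [0.5186, -0.2045, 0.2148]
tcp_rot: [-0.095, 0.7, 0.093, 0.702]
contact_force: [-0.0, 0.7, 1.1]
width: 0.996
```

```bash
python3 - <<'E'
from h import *
print(r.observe()["joints"].round(3),r.observe()["contact_force"].round(2)); print(delta(cw(lidpt(0,214,5)),orient()))
E
```

```text
[-4.170e-01  1.870e-01  2.039e+00 -1.000e-03  9.130e-01 -6.840e-01] [-0.02  0.68  1.08]
(array([103.74612606,  54.38409171,  55.31349497]), array([0.90857527, 0.10528662, 0.13747749]))
```

>>> step_arm(plan=[{"claw":0,"x":0,"y":18,"z":18.5,"ax":0.9,"ay":0,"az":0},{"claw":0,"x":0,"y":18,"z":18.5,"ax":0,"ay":0,"az":0},{"claw":0,"x":0,"y":18,"z":18,"ax":0,"ay":0,"az":0},{"claw":0,"x":20,"y":0,"z":0,"ax":0,"ay":0,"az":0},{"claw":0,"x":25,"y":0,"z":0,"ax":0,"ay":0,"az":0},{"claw":0,"x":25,"y":0,"z":0,"ax":0,"ay":0,"az":0},{"claw":0,"x":20,"y":0,"z":0,"ax":0,"ay":0,"az":0},{"claw":0,"x":12,"y":0,"z":0,"ax":0,"ay":0,"az":0},{"claw":0,"x":0,"y":0,"z":0,"ax":0,"ay":0,"az":0}])

```text
time: 3.92
position: [0.5558, -0.139, 0.1053]
tcp_rot: [-0.09, 0.702, 0.089, 0.701]
contact_force: [-0.1, -0.7, 0.2]
width: 1.0
```

```bash
python3 - <<'E'
from h import *
print(r.observe()["contact_force"].round(2)); print(delta(cw(lidpt(0,214,5)),orient()))
d=get_image("scene")
cv2.imwrite("pics/tab.png",cv2.resize(d["img"][100:260,150:330],None,fx=3,fy=3))
E
```

```text
[-0.12 -0.75  0.22]
(array([-5.71833496,  0.85441568,  2.27348674]), array([ 0.1456077 , -0.04488286,  0.08616411]))
```

View pics/tab.png

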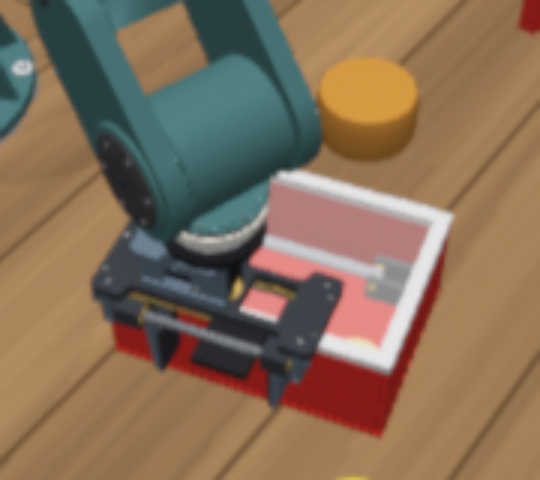

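The fingers straddle the tab at about (225,355) in the crop. Next I centre them, then pinch.

>>> step_arm(plan=[{"claw":0,"x":-5,"y":1,"z":2,"ax":0,"ay":0,"az":0},{"claw":1,"x":0,"y":0,"z":0,"ax":0,"ay":0,"az":0},{"claw":1,"x":0,"y":0,"z":0,"ax":0,"ay":0,"az":0},{"claw":1,"x":0,"y":0,"z":0,"ax":0,"ay":0,"az":0},{"claw":1,"x":0,"y":0,"z":0,"ax":0,"ay":0,"az":0},{"claw":1,"x":0,"y":0,"z":0,"ax":0,"ay":0,"az":0}])

```text
time: 4.72
position: [0.5577, -0.1382, 0.1134]
tcp_rot: [-0.091, 0.701, 0.089, 0.701]
contact_force: [-11.6, -6.7, 7.6]
width: 0.542
```

```bash
cat > arc.py <<'E'
from h import *
import sys
s=r.observe(); Rn=R.from_quat(s["tcp_rot"]); g=s["position"]+.006*Rn.as_matrix()[:,0]
q=RC.T@(g-C)*1000; a=q[1]-90; b=q[2]-100
print("t",s["time"],"grasp in case",q.round(1),"F case",(RC.T@s["contact_force"]).round(1),"w",round(s["width"],3))
rad=np.hypot(a,b); th=np.arctan2(b,-a); print("radius",rad.round(1),"th",th.round(3))
if len(sys.argv)>1:
    e=float(sys.argv[1]); n=int(sys.argv[2]); t=np.linspace(th,e,n+1)
    p=np.stack([0*t,90-rad*np.cos(t),100+rad*np.sin(t)],1)
    p=p@RC.T; D=np.diff(p,axis=0)@Rn.as_matrix(); print(D.round(1))
E
python3 arc.py 1.0 14
```

```text
t 4.725 grasp in case [  -0.3 -124.6  107.4] F case [-12.9  -3.6   7.6] w 0.542
radius 214.7 th 0.034
[[-14.8   1.   -0. ]
 [-14.7   2.   -0. ]
 [-14.5   3.    0. ]
 [-14.3   4.    0. ]
 [-14.    5.    0. ]
 [-13.6   5.9   0. ]
 [-13.1   6.8   0. ]
 [-12.6   7.7   0. ]
 [-12.1   8.6   0. ]
 [-11.5   9.4   0. ]
 [-10.8  10.2   0. ]
 [-10.1  10.9   0. ]
 [ -9.3  11.5   0. ]
 [ -8.5  12.1   0. ]]
```

>>> step_arm(plan=[{"claw":1,"x":-10,"y":0.5,"z":-0.5,"ax":0,"ay":0,"az":0},{"claw":1,"x":-14.8,"y":1.5,"z":-0.5,"ax":0,"ay":0,"az":0},{"claw":1,"x":-14.6,"y":2.5,"z":0,"ax":0,"ay":0,"az":0},{"claw":1,"x":-14.4,"y":3.5,"z":0,"ax":0,"ay":0,"az":0},{"claw":1,"x":-14,"y":4.5,"z":0,"ax":0,"ay":0,"az":0},{"claw":1,"x":-13.7,"y":5.5,"z":0,"ax":0,"ay":0,"az":0},{"claw":1,"x":-13.2,"y":6.5,"z":0,"ax":0,"ay":0,"az":0},{"claw":1,"x":-12.8,"y":7.5,"z":0,"ax":0,"ay":0,"az":0}])

```text
time: 5.72
position: [0.5487, -0.1047, 0.2258]
tcp_rot: [-0.09, 0.701, 0.089, 0.702]
contact_force: [4.3, 3.5, -6.2]
width: 0.544
```

```bash
python3 arc.py 1.2 11
```

```text
t 5.725 grasp in case [ -0.6 -89.9 219.8] F case [ 5.1  2.3 -6.2] w 0.544
radius 216.1 th 0.588
[[-9.8  6.9  0. ]
 [-9.4  7.5  0. ]
 [-9.   8.   0. ]
 [-8.6  8.5  0. ]
 [-8.1  8.9  0. ]
 [-7.6  9.4  0. ]
 [-7.   9.8  0. ]
 [-6.5 10.1  0. ]
 [-5.9 10.5  0. ]
 [-5.3 10.8  0. ]
 [-4.7 11.1  0. ]]
```

>>> step_arm(plan=[{"claw":1,"x":-11,"y":8,"z":0,"ax":0,"ay":0,"az":0},{"claw":1,"x":-10.6,"y":8.8,"z":0,"ax":0,"ay":0,"az":0},{"claw":1,"x":-10,"y":9.5,"z":0,"ax":0,"ay":0,"az":0},{"claw":1,"x":-9.2,"y":10.2,"z":0,"ax":0,"ay":0,"az":0},{"claw":1,"x":-8.5,"y":10.8,"z":0,"ax":0,"ay":0,"az":0},{"claw":1,"x":-7.7,"y":11.4,"z":0,"ax":0,"ay":0,"az":0},{"claw":1,"x":-6.9,"y":11.9,"z":0,"ax":0,"ay":0,"az":0},{"claw":1,"x":-6,"y":12.4,"z":0,"ax":0,"ay":0,"az":0},{"claw":1,"x":-5.1,"y":12.8,"z":0,"ax":0,"ay":0,"az":0}])

```text
time: 6.85
position: [0.5235, -0.0064, 0.3074]
tcp_rot: [-0.092, 0.7, 0.088, 0.703]
contact_force: [3.1, -3.2, 2.7]
width: 0.544
```

```bash
python3 arc.py 1.8 10
```

```text
t 6.85 grasp in case [ -0.6  11.5 301.4] F case [ 2.2 -3.8  2.7] w 0.544
radius 216.1 th 1.199
[[-4.4 12.2  0.1]
 [-3.7 12.4  0.1]
 [-2.9 12.6  0. ]
 [-2.2 12.8  0. ]
 [-1.4 12.9  0. ]
 [-0.6 13.   0. ]
 [ 0.2 13.   0. ]
 [ 0.9 12.9  0. ]
 [ 1.7 12.9  0. ]
 [ 2.5 12.7  0. ]]
```

>>> step_arm(plan=[{"claw":1,"x":-4.4,"y":12.2,"z":0,"ax":0,"ay":0,"az":0},{"claw":1,"x":-3.7,"y":12.4,"z":0,"ax":0,"ay":0,"az":0},{"claw":1,"x":-2.9,"y":12.6,"z":0,"ax":0,"ay":0,"az":0},{"claw":1,"x":-2.2,"y":12.8,"z":0,"ax":0,"ay":0,"az":0},{"claw":1,"x":-1.4,"y":12.9,"z":0,"ax":0,"ay":0,"az":0},{"claw":1,"x":-0.6,"y":13,"z":0,"ax":0,"ay":0,"az":0},{"claw":1,"x":0.2,"y":13,"z":0,"ax":0,"ay":0,"az":0},{"claw":1,"x":0.9,"y":13,"z":0,"ax":0,"ay":0,"az":0},{"claw":1,"x":1.7,"y":12.9,"z":0,"ax":0,"ay":0,"az":0},{"claw":1,"x":2.5,"y":12.7,"z":0,"ax":0,"ay":0,"az":0},{"claw":1,"x":0,"y":0,"z":0,"ax":0,"ay":0,"az":0}])

```text
time: 8.22
position: [0.489, 0.1279, 0.3164]
tcp_rot: [-0.091, 0.699, 0.088, 0.703]
contact_force: [6.4, -0.1, -0.3]
width: 0.546
```

```bash
python3 arc.py 1.84 2
```

```text
t 8.225 grasp in case [ -0.6 150.2 310.4] F case [ 6.1 -1.7 -0.3] w 0.546
radius 218.9 th 1.85
[[-0.3 -1.  -0. ]
 [-0.3 -1.  -0. ]]
```

>>> step_arm(plan=[{"claw":0.5,"x":0,"y":0,"z":0,"ax":0,"ay":0,"az":0},{"claw":0,"x":0,"y":0,"z":0,"ax":0,"ay":0,"az":0},{"claw":0,"x":0,"y":0,"z":0,"ax":0,"ay":0,"az":0},{"claw":0,"x":0,"y":0,"z":0,"ax":0,"ay":0,"az":0},{"claw":0,"x":-15,"y":0,"z":0,"ax":0,"ay":0,"az":0},{"claw":0,"x":-25,"y":-5,"z":0,"ax":0,"ay":0,"az":0},{"claw":0,"x":-30,"y":-30,"z":0,"ax":0,"ay":0,"az":0},{"claw":0,"x":-10,"y":-40,"z":0,"ax":0,"ay":0,"az":0},{"claw":0,"x":0,"y":-45,"z":0,"ax":0,"ay":0,"az":0}])

```text
time: 9.35
position: [0.5172, 0.0125, 0.4024]
tcp_rot: [-0.092, 0.7, 0.09, 0.702]
contact_force: [0.6, -0.2, -0.8]
width: 1.001
```

```bash
cat >> h.py <<'E'
def orient2(tilt,sg):
    t=np.radians(tilt); X=RC@np.array([0,np.sin(t),-np.cos(t)]); Z=sg*RC@np.array([0,np.cos(t),np.sin(t)])
    return R.from_matrix(np.stack([X,np.cross(Z,X),Z],1))
def wr(g): return cw(g)
E
python3 - <<'E'
from h import *
print(r.observe()["joints"].round(3),r.observe()["position"])
for sg in (1,-1):
    for t in (0,15): print(sg,t,[v.round(1) for v in delta(cw(staypt(0)+[0,0,80]),orient2(t,sg))])
d=get_image("scene"); e=get_image("side")
cv2.imwrite("pics/open.png",np.hstack([cv2.resize(d["img"][80:260,140:340],(400,360)),cv2.resize(e["img"][80:260,160:360],(400,360))]))
E
```

```text
[-0.02  -0.087  1.962 -0.002  1.263 -0.277] [0.51717642 0.0125364  0.40236169]
1 0 [array([228.3, -15.5, -48.7]), array([-89.6,  -0. ,   0.3])]
1 15 [array([228.5, -17. , -48.7]), array([-89. , -11.8,  12. ])]
-1 0 [array([228.3, -15.5, -48.7]), array([90.4,  0.3,  0. ])]
-1 15 [array([228.5, -17. , -48.7]), array([89.8, 12. , 11.9])]
```

View pics/open.png

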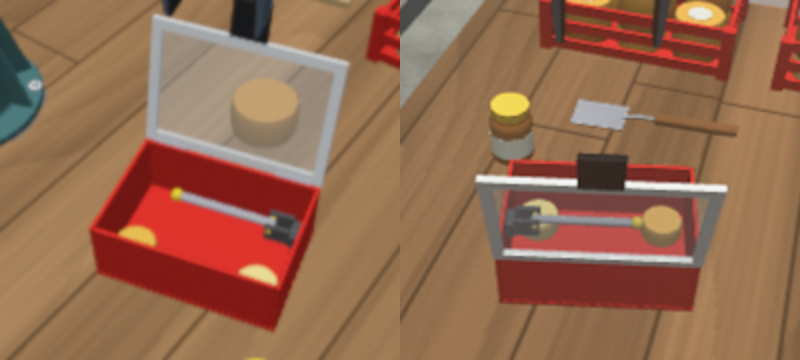

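Lid leans back on its stop in both views. Next the stay, with jaws along case y, tilted 15° away from the lid.

>>> step_arm(plan=[{"claw":0.5,"x":0,"y":0,"z":0,"ax":10.5,"ay":0,"az":0},{"claw":0.5,"x":0,"y":0,"z":0,"ax":10.5,"ay":0,"az":0},{"claw":0.5,"x":0,"y":0,"z":0,"ax":10.5,"ay":0,"az":0},{"claw":0.5,"x":0,"y":0,"z":0,"ax":10.5,"ay":0,"az":0},{"claw":0.5,"x":0,"y":0,"z":0,"ax":10.5,"ay":0,"az":0},{"claw":0.5,"x":0,"y":0,"z":0,"ax":10.5,"ay":0,"az":0},{"claw":0.5,"x":0,"y":0,"z":0,"ax":10.5,"ay":0,"az":0},{"claw":0.5,"x":0,"y":0,"z":0,"ax":10.5,"ay":0,"az":0},{"claw":0.5,"x":0,"y":0,"z":0,"ax":6.4,"ay":0,"az":0},{"claw":0.5,"x":0,"y":-15,"z":10,"ax":0,"ay":7.5,"az":0},{"claw":0.5,"x":0,"y":-15,"z":10,"ax":0,"ay":7.5,"az":0}])

```text
time: 10.82
position: [0.4907, -0.0095, 0.4099]
tcp_rot: [0.502, 0.616, -0.38, 0.474]
contact_force: [0.5, 0.1, -1.0]
width: 0.5
```

```bash
cat > st.py <<'E'
from h import *
s=r.observe(); print("t",s["time"],"w",s["width"].round(3),"q",s["joints"].round(2),"F",s["contact_force"].round(1))
Rn=R.from_quat(s["tcp_rot"]);g=s["position"]+.006*Rn.as_matrix()[:,0];print("grasp case",(RC.T@(g-C)*1000).round(1))
for p in (staypt(0)+[0,0,70],staypt(0)): print([v.round(1) for v in delta(cw(p),orient2(15,-1))])
E
python3 st.py
```

```text
Traceback (most recent call last):
  File "st.py", line 2, in <module>
    s=r.observe(); print("t",s["time"],"w",s["width"].round(3),"q",s["joints"].round(2),"F",s["contact_force"].round(1))
                                           ^^^^^^^^^^^^^^^^
AttributeError: 'float' object has no attribute 'round'
```

```bash
sed -i 's/s\["width"\].round(3)/round(s["width"],3)/' st.py; python3 st.py
```

```text
t 10.825 w 0.5 q [-0.19 -0.1   1.98  0.25  1.37  1.11] F [ 0.5  0.1 -1. ]
grasp case [-33.1  18.4 404.1]
[array([236.3, -18.5,  68.5]), array([-2.2, -0.2, -1. ])]
[array([303.8, -19. ,  86.9]), array([-2.2, -0.2, -1. ])]
```

>>> step_arm(plan=[{"claw":0.5,"x":30,"y":-3,"z":9,"ax":-2.2,"ay":0,"az":-1},{"claw":0.5,"x":35,"y":-3,"z":10,"ax":0,"ay":0,"az":0},{"claw":0.5,"x":35,"y":-3,"z":10,"ax":0,"ay":0,"az":0},{"claw":0.5,"x":35,"y":-3,"z":10,"ax":0,"ay":0,"az":0},{"claw":0.5,"x":35,"y":-3,"z":10,"ax":0,"ay":0,"az":0},{"claw":0.5,"x":35,"y":-3,"z":10,"ax":0,"ay":0,"az":0},{"claw":0.5,"x":20,"y":0,"z":8,"ax":0,"ay":0,"az":0},{"claw":0.5,"x":0,"y":0,"z":0,"ax":0,"ay":0,"az":0}])

```text
time: 11.82
position: [0.476, -0.0177, 0.1751]
tcp_rot: [0.489, 0.627, -0.37, 0.481]
contact_force: [0.2, -0.7, 0.4]
width: 0.503
```

```bash
python3 st.py
```

```text
t 11.825 w 0.503 q [-0.21  0.17  2.17  0.3   0.94  0.91] F [ 0.2 -0.7  0.4]
grasp case [-49.4  14.1 169.4]
[array([11.2, -0.6,  2.1]), array([ 0.1, -0.3, -0.3])]
[array([78.7, -1. , 20.6]), array([ 0.1, -0.3, -0.3])]
```

>>> step_arm(plan=[{"claw":0.5,"x":20,"y":0,"z":5,"ax":0,"ay":0,"az":0},{"claw":0.5,"x":20,"y":0,"z":5,"ax":0,"ay":0,"az":0},{"claw":0.5,"x":20,"y":0,"z":5,"ax":0,"ay":0,"az":0},{"claw":0.5,"x":14,"y":-1,"z":4,"ax":0,"ay":0,"az":0},{"claw":0.5,"x":0,"y":0,"z":0,"ax":0,"ay":0,"az":0}])

```text
time: 12.45
position: [0.4798, -0.0159, 0.1035]
tcp_rot: [0.49, 0.625, -0.368, 0.483]
contact_force: [-0.3, -0.3, 0.4]
width: 0.497
```

```bash
python3 st.py; python3 - <<'E'
from h import *
d=get_image("scene"); e=get_image("side")
cv2.imwrite("pics/ball.png",np.hstack([cv2.resize(d["img"][80:260,140:340],(400,360)),cv2.resize(e["img"][80:260,160:360],(400,360))]))
E
```

```text
t 12.45 w 0.497 q [-0.2   0.3   2.19  0.35  0.79  0.85] F [-0.3 -0.3  0.4]
grasp case [-45.3  14.9  97.7]
[array([-58.2,  -3.9, -15.9]), array([ 0.2, -0.2, -0.7])]
[array([ 9.4, -4.8,  2.4]), array([ 0.2, -0.2, -0.7])]
```

View pics/ball.png

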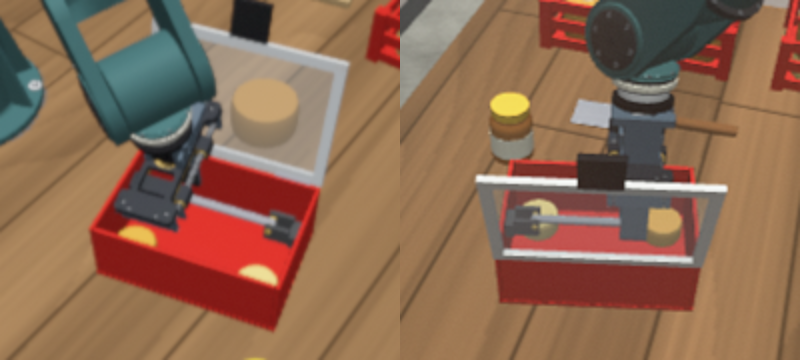

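Fingers straddle the ball end, clear of lid and walls; the tool is 9 mm high and 5 mm towards +x. I'll correct that and check whether it is reachable.

>>> step_arm(plan=[{"claw":0.5,"x":6,"y":-3,"z":2,"ax":0,"ay":0,"az":0},{"claw":0.5,"x":3,"y":-2,"z":1,"ax":0,"ay":0,"az":0},{"claw":0.5,"x":0,"y":0,"z":0,"ax":0,"ay":0,"az":0}])

```text
time: 12.92
position: [0.4761, -0.018, 0.0954]
tcp_rot: [0.49, 0.624, -0.368, 0.484]
contact_force: [-0.6, 0.3, -0.4]
width: 0.498
```

```bash
python3 st.py
```

```text
t 12.925 w 0.498 q [-0.21  0.31  2.19  0.35  0.77  0.84] F [-0.6  0.3 -0.4]
grasp case [-49.4  13.7  89.6]
[array([-65.7,   0.5, -19.1]), array([ 0.3, -0.1, -0.9])]
[array([ 1.9, -0.6, -0.9]), array([ 0.3, -0.1, -0.9])]
```

>>> step_arm(plan=[{"claw":1,"x":1,"y":0,"z":-1,"ax":0,"ay":0,"az":0},{"claw":1,"x":0,"y":0,"z":0,"ax":0,"ay":0,"az":0},{"claw":1,"x":0,"y":0,"z":0,"ax":0,"ay":0,"az":0},{"claw":1,"x":0,"y":0,"z":0,"ax":0,"ay":0,"az":0},{"claw":1,"x":0,"y":0,"z":0,"ax":0,"ay":0,"az":0}])

```text
time: 13.55
position: [0.4756, -0.0158, 0.095]
tcp_rot: [0.491, 0.625, -0.367, 0.483]
contact_force: [0.6, 0.5, 1.1]
width: 0.178
```

```bash
cat > sarc.py <<'E'
from h import *
import sys
s=r.observe(); Rn=R.from_quat(s["tcp_rot"]); g=s["position"]+.006*Rn.as_matrix()[:,0]
q=RC.T@(g-C)*1000; a=85-q[0]; b=q[2]-88; rad=np.hypot(a,b); th=np.arctan2(b,a)
print("t",s["time"],"grasp in case",q.round(1),"F case",(RC.T@s["contact_force"]).round(1),"w",round(s["width"],3),"rad",rad.round(1),"a",th.round(3),s["joints"].round(2))
e=float(sys.argv[1]); n=int(sys.argv[2]); t=np.linspace(th,e,n+1)
p=np.stack([85-rad*np.cos(t),0*t,88+rad*np.sin(t)],1)@RC.T; print((np.diff(p,axis=0)@Rn.as_matrix()).round(1))
E
python3 sarc.py 0.9 12
```

```text
t 13.55 grasp in case [-49.3  16.   89.3] F case [0.7 0.4 1.1] w 0.178 rad 134.3 a 0.009 [-0.21  0.31  2.19  0.36  0.77  0.84]
[[-9.6  0.6 -2.6]
 [-9.5  1.3 -2.6]
 [-9.4  2.1 -2.6]
 [-9.2  2.8 -2.5]
 [-9.   3.5 -2.5]
 [-8.7  4.2 -2.4]
 [-8.4  4.8 -2.3]
 [-8.   5.5 -2.2]
 [-7.6  6.1 -2.1]
 [-7.2  6.6 -2. ]
 [-6.7  7.2 -1.8]
 [-6.1  7.7 -1.7]]
```

>>> step_arm(plan=[{"claw":1,"x":-9.6,"y":0.6,"z":-2.6,"ax":0,"ay":0,"az":0},{"claw":1,"x":-9.5,"y":1.3,"z":-2.6,"ax":0,"ay":0,"az":0},{"claw":1,"x":-9.4,"y":2.1,"z":-2.6,"ax":0,"ay":0,"az":0},{"claw":1,"x":-9.2,"y":2.8,"z":-2.5,"ax":0,"ay":0,"az":0},{"claw":1,"x":-9,"y":3.5,"z":-2.5,"ax":0,"ay":0,"az":0},{"claw":1,"x":-8.7,"y":4.2,"z":-2.4,"ax":0,"ay":0,"az":0}])

```text
time: 14.3
position: [0.4898, -0.0123, 0.1569]
tcp_rot: [0.491, 0.625, -0.367, 0.484]
contact_force: [4.2, 0.2, -3.0]
width: 0.174
```

```bash
python3 sarc.py 1.2 11;python3 - <<'E'
from h import *
d=get_image("scene"); e=get_image("side")
cv2.imwrite("pics/ball2.png",np.hstack([cv2.resize(d["img"][80:260,140:340],(400,360)),cv2.resize(e["img"][80:260,160:360],(400,360))]))
E
```

```text
t 14.3 grasp in case [-34.7  15.9 151.1] F case [ 4.1 -0.9 -3. ] w 0.174 rad 135.3 a 0.485 [-0.19  0.22  2.16  0.32  0.89  0.91]
[[-7.3  4.5 -2. ]
 [-7.   5.  -1.9]
 [-6.7  5.4 -1.8]
 [-6.3  5.9 -1.7]
 [-5.9  6.3 -1.6]
 [-5.5  6.7 -1.5]
 [-5.1  7.  -1.4]
 [-4.7  7.3 -1.3]
 [-4.2  7.6 -1.1]
 [-3.7  7.9 -1. ]
 [-3.2  8.1 -0.9]]
```

View pics/ball2.png

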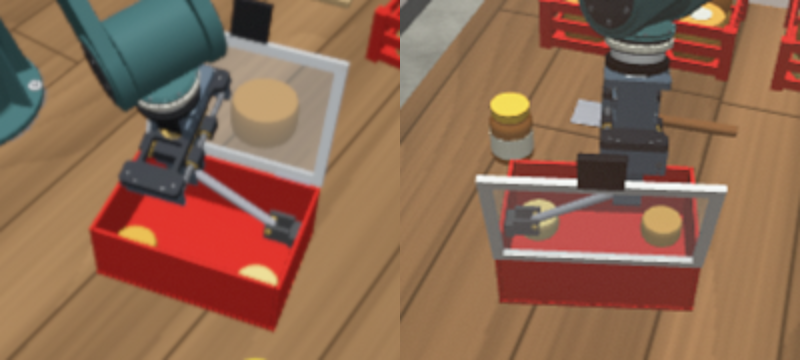

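The stay is rising with the gripper (rod slants up from its pivot at (283,225) in the crop). Continuing.

>>> step_arm(plan=[{"claw":1,"x":-8,"y":5,"z":-2.2,"ax":0,"ay":0,"az":0},{"claw":1,"x":-7.6,"y":5.6,"z":-2,"ax":0,"ay":0,"az":0},{"claw":1,"x":-7.1,"y":6.2,"z":-1.9,"ax":0,"ay":0,"az":0},{"claw":1,"x":-6.7,"y":6.8,"z":-1.8,"ax":0,"ay":0,"az":0},{"claw":1,"x":-6.2,"y":7.2,"z":-1.7,"ax":0,"ay":0,"az":0},{"claw":1,"x":-5.6,"y":7.7,"z":-1.5,"ax":0,"ay":0,"az":0},{"claw":1,"x":-5,"y":8.1,"z":-1.4,"ax":0,"ay":0,"az":0},{"claw":1,"x":-4.4,"y":8.4,"z":-1.2,"ax":0,"ay":0,"az":0},{"claw":1,"x":-3.8,"y":8.7,"z":-1,"ax":0,"ay":0,"az":0}])

```text
time: 15.52
position: [0.5528, 0.0042, 0.2169]
tcp_rot: [0.49, 0.626, -0.369, 0.482]
contact_force: [-1.6, -0.2, -4.2]
width: 0.196
```

```bash
python3 sarc.py 1.73 9
```

```text
t 15.525 grasp in case [ 30.4  16.2 211.2] F case [-1.6  0.2 -4.2] w 0.196 rad 134.7 a 1.154 [-0.14  0.22  2.02  0.29  1.02  1.01]
[[-3.   8.  -0.8]
 [-2.5  8.2 -0.7]
 [-2.   8.4 -0.6]
 [-1.5  8.5 -0.4]
 [-1.   8.6 -0.3]
 [-0.4  8.6 -0.1]
 [ 0.1  8.6  0. ]
 [ 0.6  8.6  0.2]
 [ 1.1  8.5  0.3]]
```

>>> step_arm(plan=[{"claw":1,"x":-3,"y":8,"z":-0.8,"ax":0,"ay":0,"az":0},{"claw":1,"x":-2.5,"y":8.2,"z":-0.7,"ax":0,"ay":0,"az":0},{"claw":1,"x":-2,"y":8.4,"z":-0.6,"ax":0,"ay":0,"az":0},{"claw":1,"x":-1.5,"y":8.5,"z":-0.4,"ax":0,"ay":0,"az":0},{"claw":1,"x":-1,"y":8.6,"z":-0.3,"ax":0,"ay":0,"az":0},{"claw":1,"x":-0.4,"y":8.6,"z":-0.1,"ax":0,"ay":0,"az":0},{"claw":1,"x":0.1,"y":8.6,"z":0,"ax":0,"ay":0,"az":0},{"claw":1,"x":0.6,"y":8.6,"z":0.2,"ax":0,"ay":0,"az":0},{"claw":1,"x":1,"y":7.5,"z":0.3,"ax":0,"ay":0,"az":0},{"claw":1,"x":0,"y":0,"z":0,"ax":0,"ay":0,"az":0}])

```text
time: 16.77
position: [0.6218, 0.0215, 0.2248]
tcp_rot: [0.482, 0.633, -0.373, 0.478]
contact_force: [1.0, -3.9, -8.5]
width: 0.192
```

```bash
python3 sarc.py 1.745 1
```

```text
t 16.775 grasp in case [101.4  15.8 219. ] F case [-0.  -4.  -8.5] w 0.192 rad 132.1 a 1.696 [-0.1   0.32  1.87  0.28  1.08  1.07]
[[0.8 6.5 0.3]]
```

>>> step_arm(plan=[{"claw":1,"x":0.3,"y":4,"z":0.2,"ax":0,"ay":0,"az":0},{"claw":1,"x":0.3,"y":3,"z":0.2,"ax":0,"ay":0,"az":0},{"claw":1,"x":0,"y":0,"z":0,"ax":0,"ay":0,"az":0}])

```text
time: 17.15
position: [0.6238, 0.022, 0.2246]
tcp_rot: [0.477, 0.638, -0.376, 0.474]
contact_force: [-5.5, -6.1, -5.0]
width: 0.197
```

```bash
python3 sarc.py 1.745 1
```

```text
t 17.15 grasp in case [103.4  15.8 218.8] F case [-6.8 -4.5 -5. ] w 0.197 rad 132.1 a 1.71 [-0.1   0.33  1.85  0.27  1.1   1.07]
[[0.6 4.6 0.2]]
```

>>> step_arm(plan=[{"claw":0.6,"x":0,"y":0,"z":0,"ax":0,"ay":0,"az":0},{"claw":0.5,"x":0,"y":0,"z":0,"ax":0,"ay":0,"az":0},{"claw":0.5,"x":0,"y":0,"z":0,"ax":0,"ay":0,"az":0},{"claw":0.5,"x":-15,"y":0,"z":0,"ax":0,"ay":0,"az":0},{"claw":0.5,"x":-25,"y":0,"z":0,"ax":0,"ay":0,"az":0},{"claw":0.5,"x":-35,"y":0,"z":0,"ax":0,"ay":0,"az":0},{"claw":0.3,"x":-45,"y":0,"z":0,"ax":0,"ay":0,"az":0},{"claw":0,"x":-45,"y":-10,"z":0,"ax":0,"ay":-7.5,"az":0},{"claw":0,"x":-25,"y":-20,"z":0,"ax":0,"ay":-7.5,"az":0}])

```text
time: 18.27
position: [0.6153, -0.0331, 0.4217]
tcp_rot: [0.425, 0.567, -0.435, 0.555]
contact_force: [0.3, -0.6, -0.3]
width: 0.794
```

```bash
python3 - <<'E'
from h import *
s=r.observe();print(s["time"],s["joints"].round(2),s["position"],RC.T@(s["position"]-C))
print([v.round(1) for v in delta(cw(lidpt(1.83,208))+[0,0,.09],orient())])
d=get_image("scene"); e=get_image("side")
for im in (d,e):
    for a in (1.57,1.745):
        print(np.round(proj(im,cw(staypt(a)))))
    hsv=cv2.cvtColor(im["img"],cv2.COLOR_BGR2HSV); u0,v0=[int(t) for t in proj(im,cw(staypt(1.745)))]
    m=cv2.inRange(hsv,(22,120,100),(35,255,255))[v0-15:v0+15,u0-15:u0+15]; vv,uu=np.nonzero(m); print("yellow",len(uu),uu.mean()+u0-15,vv.mean()+v0-15)
cv2.imwrite("pics/up.png",np.hstack([cv2.resize(d["img"][80:260,140:340],(400,360)),cv2.resize(e["img"][80:260,160:360],(400,360))]))
E
```

```text
18.275 [-0.09  0.09  1.75 -0.    1.32  1.22] [ 0.61526009 -0.03305856  0.42168203] [ 0.08161798 -0.03701915  0.42168203]
[array([  28.4,  -79. , -185.9]), array([-89.4,  -1.1,   0.8])]
[279. 155.]
[289. 159.]
yellow 41 288.2439024390244 158.0
[226. 150.]
[216. 150.]
yellow 142 214.74647887323943 140.03521126760563
```

View pics/up.png

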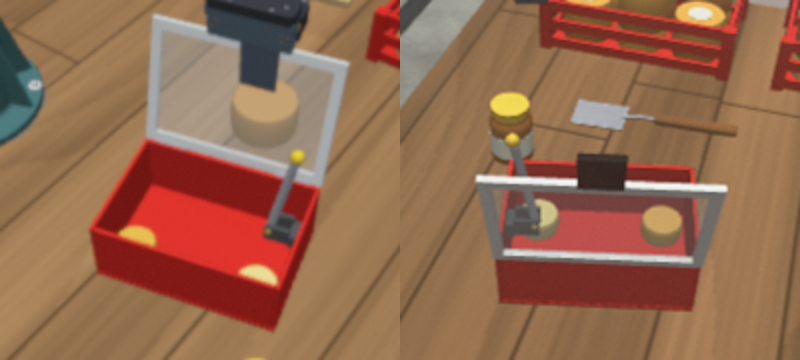

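The stay stands at its stop: the ball is seen at (288,158) and the 1.745 prediction is (289,159). Now back to the tab.

>>> step_arm(plan=[{"claw":0,"x":0,"y":-16,"z":-38,"ax":0,"ay":0,"az":0},{"claw":0,"x":0,"y":-16,"z":-38,"ax":0,"ay":0,"az":0},{"claw":0,"x":0,"y":-16,"z":-38,"ax":0,"ay":0,"az":0},{"claw":0,"x":0,"y":-16,"z":-38,"ax":0,"ay":0,"az":0},{"claw":0,"x":0,"y":-16,"z":-38,"ax":0,"ay":0,"az":0},{"claw":0,"x":0,"y":0,"z":0,"ax":-10.6,"ay":0,"az":0},{"claw":0,"x":0,"y":0,"z":0,"ax":-10.6,"ay":0,"az":0},{"claw":0,"x":0,"y":0,"z":0,"ax":-10.6,"ay":0,"az":0},{"claw":0,"x":0,"y":0,"z":0,"ax":-10.6,"ay":0,"az":0},{"claw":0,"x":0,"y":0,"z":0,"ax":-10.6,"ay":0,"az":0},{"claw":0,"x":0,"y":0,"z":0,"ax":-10.6,"ay":0,"az":0},{"claw":0,"x":0,"y":0,"z":0,"ax":-10.6,"ay":0,"az":0},{"claw":0,"x":0,"y":0,"z":0,"ax":-10.6,"ay":0,"az":0},{"claw":0,"x":0,"y":0,"z":0,"ax":-5,"ay":0,"az":0},{"claw":0,"x":0,"y":0,"z":0,"ax":0,"ay":0,"az":0}])

```text
time: 20.25
position: [0.4842, 0.1392, 0.4224]
tcp_rot: [-0.087, 0.714, 0.112, 0.686]
contact_force: [0.4, -0.1, 0.9]
width: 0.999
```

```bash
python3 - <<'E'
from h import *
s=r.observe();print(s["time"],s["joints"].round(2))
for h in (.06,0):print([v.round(1) for v in delta(cw(lidpt(1.83,212))+[0,0,h],orient())])
E
```

```text
20.25 [ 0.21 -0.11  1.95  0.04  1.34 -0.08]
[array([ 52. , -15.4,   3.8]), array([ 1.8, -2. , -2.3])]
[array([112. , -17.9,   5.8]), array([ 1.8, -2. , -2.3])]
```

>>> step_arm(plan=[{"claw":0,"x":0,"y":-15,"z":2,"ax":1.8,"ay":-2,"az":-2.3},{"claw":0,"x":22,"y":-1,"z":1,"ax":0,"ay":0,"az":0},{"claw":0,"x":22,"y":0,"z":0,"ax":0,"ay":0,"az":0},{"claw":0,"x":22,"y":0,"z":0,"ax":0,"ay":0,"az":0},{"claw":0,"x":0,"y":0,"z":0,"ax":0,"ay":0,"az":0}])

```text
time: 20.88
position: [0.4921, 0.1247, 0.3534]
tcp_rot: [-0.082, 0.703, 0.085, 0.702]
contact_force: [0.5, -0.3, -0.3]
width: 1.003
```

```bash
python3 - <<'E'
from h import *
s=r.observe();print(s["time"],s["joints"].round(2),s["contact_force"])
for h in (.0,):print([v.round(1) for v in delta(cw(lidpt(1.83,212))+[0,0,h],orient())])
E
```

```text
20.875 [ 0.2  -0.06  2.03  0.01  1.18 -0.04] [ 0.50554849 -0.30396892 -0.3092906 ]
[array([43.8,  2.5, -1.6]), array([-0.8, -0.1, -0.3])]
```

>>> step_arm(plan=[{"claw":0,"x":14,"y":2,"z":-2,"ax":-0.8,"ay":0,"az":0},{"claw":0,"x":14,"y":0,"z":-0.5,"ax":0,"ay":0,"az":0},{"claw":0,"x":12,"y":0,"z":0,"ax":0,"ay":0,"az":0},{"claw":0,"x":0,"y":0,"z":0,"ax":0,"ay":0,"az":0},{"claw":1,"x":0,"y":0,"z":0,"ax":0,"ay":0,"az":0},{"claw":1,"x":0,"y":0,"z":0,"ax":0,"ay":0,"az":0},{"claw":1,"x":0,"y":0,"z":0,"ax":0,"ay":0,"az":0},{"claw":1,"x":0,"y":0,"z":0,"ax":0,"ay":0,"az":0},{"claw":1,"x":0,"y":0,"z":0,"ax":0,"ay":0,"az":0}])

```text
time: 22.0
position: [0.4896, 0.1266, 0.3134]
tcp_rot: [-0.086, 0.702, 0.09, 0.701]
contact_force: [-5.4, -0.2, 1.6]
width: 0.547
```

```bash
python3 arc.py 1.4 9
```

```text
t 22.0 grasp in case [ -0.4 148.9 307.4] F case [-5.3  1.1  1.6] w 0.547
radius 215.6 th 1.848
[[ -2.7 -10.4   0. ]
 [ -2.2 -10.5   0. ]
 [ -1.7 -10.6   0. ]
 [ -1.2 -10.7   0. ]
 [ -0.6 -10.7   0. ]
 [ -0.1 -10.7   0. ]
 [  0.4 -10.7   0. ]
 [  1.  -10.7   0. ]
 [  1.5 -10.6   0. ]]
```

>>> step_arm(plan=[{"claw":1,"x":-2.7,"y":-10.4,"z":0,"ax":0,"ay":0,"az":0},{"claw":1,"x":-2.2,"y":-10.5,"z":0,"ax":0,"ay":0,"az":0},{"claw":1,"x":-1.7,"y":-10.6,"z":0,"ax":0,"ay":0,"az":0},{"claw":1,"x":-1.2,"y":-10.7,"z":0,"ax":0,"ay":0,"az":0},{"claw":1,"x":-0.6,"y":-10.7,"z":0,"ax":0,"ay":0,"az":0},{"claw":1,"x":-0.1,"y":-10.7,"z":0,"ax":0,"ay":0,"az":0},{"claw":1,"x":0.4,"y":-10.7,"z":0,"ax":0,"ay":0,"az":0},{"claw":1,"x":1,"y":-10.7,"z":0,"ax":0,"ay":0,"az":0},{"claw":1,"x":1.5,"y":-10.6,"z":0,"ax":0,"ay":0,"az":0}])

```text
time: 23.12
position: [0.5146, 0.0284, 0.3184]
tcp_rot: [-0.085, 0.702, 0.091, 0.702]
contact_force: [2.1, 2.9, -4.0]
width: 0.546
```

```bash
python3 arc.py 1.14 8
```

```text
t 23.125 grasp in case [ -0.6  47.6 312.4] F case [ 2.7  2.3 -4. ] w 0.546
radius 216.6 th 1.374
[[ 1.3 -6.2  0. ]
 [ 1.5 -6.2  0. ]
 [ 1.6 -6.1  0. ]
 [ 1.8 -6.1  0. ]
 [ 2.  -6.   0. ]
 [ 2.2 -5.9  0. ]
 [ 2.3 -5.9  0. ]
 [ 2.5 -5.8  0. ]]
```

>>> step_arm(plan=[{"claw":1,"x":1.3,"y":-6.2,"z":0,"ax":0,"ay":0,"az":0},{"claw":1,"x":1.5,"y":-6.2,"z":0,"ax":0,"ay":0,"az":0},{"claw":1,"x":1.6,"y":-6.1,"z":0,"ax":0,"ay":0,"az":0},{"claw":1,"x":1.8,"y":-6.1,"z":0,"ax":0,"ay":0,"az":0},{"claw":1,"x":2,"y":-6,"z":0,"ax":0,"ay":0,"az":0},{"claw":1,"x":2.2,"y":-5.9,"z":0,"ax":0,"ay":0,"az":0},{"claw":1,"x":2.3,"y":-5.9,"z":0,"ax":0,"ay":0,"az":0},{"claw":1,"x":2.5,"y":-5.8,"z":0,"ax":0,"ay":0,"az":0},{"claw":1,"x":0,"y":0,"z":0,"ax":0,"ay":0,"az":0}])

```text
time: 24.25
position: [0.5276, -0.022, 0.3019]
tcp_rot: [-0.085, 0.702, 0.09, 0.702]
contact_force: [0.4, 0.7, 0.8]
width: 0.545
```

```bash
python3 arc.py 1.09 5
```

```text
t 24.25 grasp in case [ -0.5  -4.5 295.9] F case [0.5 0.5 0.8] w 0.545
radius 217.5 th 1.121
[[ 0.6 -1.2  0. ]
 [ 0.6 -1.2  0. ]
 [ 0.6 -1.2  0. ]
 [ 0.6 -1.2  0. ]
 [ 0.6 -1.2  0. ]]
```

>>> step_arm(plan=[{"claw":1,"x":0.8,"y":-1.5,"z":0,"ax":0,"ay":0,"az":0},{"claw":1,"x":0.8,"y":-1.5,"z":0,"ax":0,"ay":0,"az":0},{"claw":1,"x":0,"y":0,"z":0,"ax":0,"ay":0,"az":0}])

```text
time: 24.62
position: [0.5284, -0.025, 0.3004]
tcp_rot: [-0.086, 0.702, 0.09, 0.702]
contact_force: [0.1, -0.2, 1.0]
width: 0.545
```

>>> step_arm(plan=[{"claw":1,"x":0.8,"y":-1.5,"z":0,"ax":0,"ay":0,"az":0},{"claw":1,"x":0.8,"y":-1.5,"z":0,"ax":0,"ay":0,"az":0},{"claw":1,"x":0,"y":0,"z":0,"ax":0,"ay":0,"az":0}])

```text
time: 25.0
position: [0.5291, -0.028, 0.2989]
tcp_rot: [-0.086, 0.702, 0.09, 0.702]
contact_force: [-0.1, 1.3, 1.7]
width: 0.543
```

```bash
python3 arc.py 1.08 5
```

```text
t 25.0 grasp in case [ -0.5 -10.7 292.9] F case [0.2 1.3 1.7] w 0.543
radius 217.6 th 1.09
[[ 0.2 -0.4  0. ]
 [ 0.2 -0.4  0. ]
 [ 0.2 -0.4  0. ]
 [ 0.2 -0.4  0. ]
 [ 0.2 -0.4  0. ]]
```

>>> step_arm(plan=[{"claw":1,"x":0.8,"y":-1.5,"z":0,"ax":0,"ay":0,"az":0},{"claw":1,"x":0,"y":0,"z":0,"ax":0,"ay":0,"az":0}])

```text
time: 25.25
position: [0.5294, -0.0288, 0.2985]
tcp_rot: [-0.085, 0.702, 0.091, 0.701]
contact_force: [-3.4, 4.9, 6.5]
width: 0.548
```

>>> step_arm(plan=[{"claw":1,"x":0.8,"y":-1.5,"z":0,"ax":0,"ay":0,"az":0},{"claw":1,"x":0,"y":0,"z":0,"ax":0,"ay":0,"az":0}])

```text
time: 25.5
position: [0.5294, -0.029, 0.2983]
tcp_rot: [-0.084, 0.702, 0.092, 0.701]
contact_force: [-3.6, 6.0, 6.0]
width: 0.547
```

```bash
python3 arc.py; python3 - <<'E'
from h import *
d=get_image("scene"); e=get_image("side")
cv2.imwrite("pics/low.png",np.hstack([cv2.resize(d["img"][80:260,140:340],(400,360)),cv2.resize(e["img"][80:260,160:360],(400,360))]))
E
```

```text
t 25.5 grasp in case [ -0.5 -11.6 292.3] F case [-2.   6.7  6. ] w 0.547
radius 217.6 th 1.085
```

View pics/low.png

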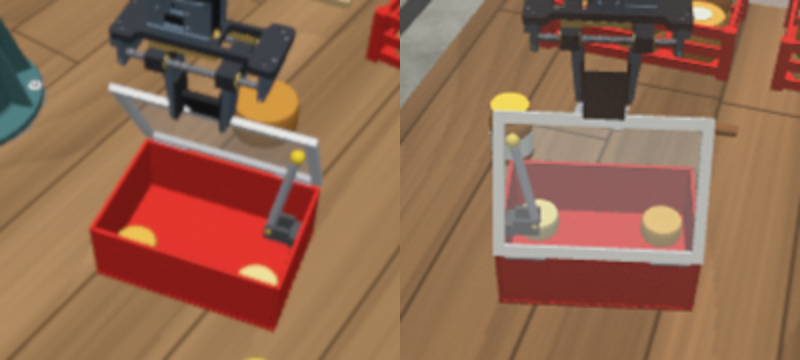

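The lid meets the ball (resistance jumps to 9 N and motion stops at lid ≈1.07). Now to ease off, let go and back off upward.

>>> step_arm(plan=[{"claw":1,"x":-0.2,"y":0.4,"z":0,"ax":0,"ay":0,"az":0},{"claw":0.4,"x":0,"y":0,"z":0,"ax":0,"ay":0,"az":0},{"claw":0,"x":0,"y":0,"z":0,"ax":0,"ay":0,"az":0},{"claw":0,"x":0,"y":0,"z":0,"ax":0,"ay":0,"az":0},{"claw":0,"x":0,"y":0,"z":0,"ax":0,"ay":0,"az":0},{"claw":0,"x":-10,"y":-3,"z":0,"ax":0,"ay":0,"az":0},{"claw":0,"x":-20,"y":-5,"z":0,"ax":0,"ay":0,"az":0},{"claw":0,"x":-30,"y":-10,"z":0,"ax":0,"ay":0,"az":0},{"claw":0,"x":-35,"y":-20,"z":0,"ax":0,"ay":0,"az":0},{"claw":0,"x":-20,"y":-30,"z":0,"ax":0,"ay":0,"az":0},{"claw":0,"x":0,"y":-30,"z":0,"ax":0,"ay":0,"az":0},{"claw":0,"x":0,"y":0,"z":0,"ax":0,"ay":0,"az":0}])

```text
time: 27.1
position: [0.5546, -0.1288, 0.4206]
tcp_rot: [-0.085, 0.701, 0.091, 0.702]
contact_force: [0.1, 0.4, -0.6]
width: 1.0
```

```bash
python3 arc.py; python3 - <<'E'
from h import *
d=get_image("scene"); e=get_image("side")
u=[proj(e,cw(lidpt(t,230,5))) for t in (1.0,1.08,1.15)]; print("tab end side px",np.round(u,1))
cv2.imwrite("pics/fin.png",np.hstack([cv2.resize(d["img"][60:330,100:400],(400,360)),cv2.resize(e["img"][70:340,110:410],(400,360))]))
P=cloud(e); m=(e["img"].max(2)<70)&(P[...,2]>.2)&(P[...,2]<.34); q=(P[m]-C)@RC*1000; q=q[(abs(q[:,0])<30)&(q[:,1]<90)&(q[:,1]>-60)]; print("tab pts",len(q),np.median(q,0).round(1),"pred",lidpt(1.08,205,10).round(1))
E
```

```text
t 27.1 grasp in case [  -0.9 -114.6  414.6] F case [ 0.2  0.3 -0.6] w 1.0
radius 375.3 th 0.994
tab end side px [[262.5 114.7]
 [262.5 115.4]
 [262.5 116.6]]
tab pts 472 [  0.3   2.2 284.6] pred [  0.    2.2 285.5]
```

View pics/fin.png

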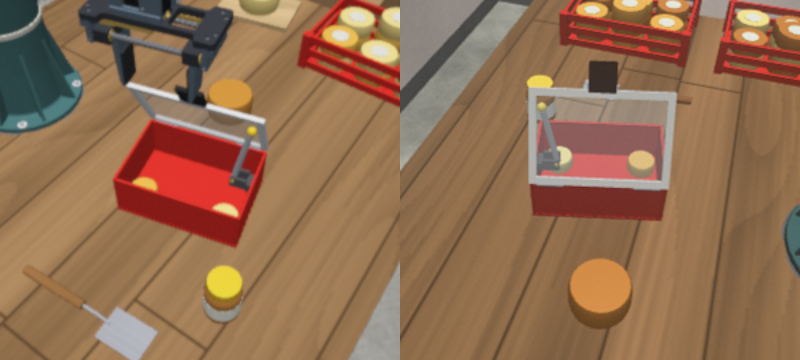

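The lid rests on the ball at about 1.08, the gripper is clear, and the other objects look undisturbed.

```bash
python3 -c "
from rig import r
print(r.job_done())"
```

```text
the job is handed in; nothing more can be done
None
```

The display case is open and the job is handed in at 27 s of robot time, inside the 72 s limit. I swung the lid up by the tab to its backward stop and let go, and it stayed there. I then pinched the yellow ball and swung the stay up to its stop. Finally I took the tab again, lowered the lid slowly onto the ball and released it.

**Stay:** the ball showed at pixel (288,158) in the scene view, against a prediction of (289,159) for its end stop. In the side view my colour-mask check put the ball about 10 px off. I put that down to the yellow jar lid behind it, but I did not check it separately.

**Lid:** while lowering, motion stopped with about 9 N of resistance when the lid met the ball. After release, depth points on the tab matched a lid angle of 1.08 to about 1 mm.

**Surroundings:** in the last picture the gripper is clear with no contact force. The cheeses, jar and spatula look unmoved; I judged that by eye and did not measure it. Sampled wrist forces stayed under about 16 N.

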